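# Set the pipe rest to its height mark and lock the cam lever

### The arm

A 6-joint arm with a two-finger parallel gripper is mounted at the origin on the work surface. World frame = base frame: x ahead of the robot, y to its left, z up, the work surface at z = 0. Lengths are in mm, angles in rad, forces in N, time in s.
With the tool pointing down it reaches from about 350 to 850 mm from the base axis. Payload 8.1 kg.
Tool frame: the origin (TCP) lies at the very end of the fingers, on their centre line; the grasp point (between the pads) lies 19 mm behind it; z points along the fingers, y is the line along which they close (so a half turn about z gives the same grasp; the last joint's range is limited). The gripper opens to 93 mm and grips with 3 to 60 N. Pads are 15 mm wide; open, the fingers measure 128 mm over their backs; the gripper's body (75 mm by 188 mm) begins 65 mm behind the grasp point.
Start: joints at [-1.342, 0.13, 1.488, -0, 1.523, -0.085], TCP at [185.225, -570.698, 218.635] pointing down, gripper open.
Joint ranges: [-2.96, 2.96], [-0.89, 2.26], [0.02, 2.5], [-1.34, 4.48], [0, 2.73], [-2.66, 2.66]. Speed limits (rad/s): [2.39, 2.39, 2.79, 3.14, 3.14, 3.14].

### API

Orientations are given as a rotation vector (axis times angle).
In Python, from bench import arm gives the robot as it stands.
- The arm moves only by the shell command python3 -m creep 'ROWS' [FORCE]. ROWS is JSON, a list of rows, each a list of 7 numbers: the shift along the world's x, y, z as a fraction of full scale, then the turn, a rotation vector about the world's x, y, z as a fraction of full scale, then the opening, from -1 (shut) to 1 (fully open), so that 0 is half open. A call has 1 to 8 rows; each row is the pose to reach, as a shift and turn from the pose commanded when the call began, turning the shorter way round; what a row does not reach only later rows make up. Full scale, the value 1, is 15 cm for a shift and pi rad for a turn. A row lasts 1/12 s, in which the tool goes at most 41.7 mm and 7.16 degrees, less where a joint would pass 70% of its speed; a pose out of reach is approached as far as the arm can. A call with a number of a shift or a turn outside -1 to 1 is refused whole. A call with a gripper value outside its range is refused whole. The fingers move at their own pace and stop on an object; FORCE is the grip in N (left out, the last holds). Time passes only in rows, so rows that repeat a pose let the fingers close. It gives the time, the measured TCP pose, the force, the opening and the grip force at its end, in the units of the state.
- arm.get_state(): the state, without advancing time (a new reading comes with each control period).
- arm.snapshot(name): name is "scene" or "side" or "wrist"; returns the picture (480x640x3 uint8, red, green, blue); there is no depth.
- arm.get_calibration(name): a dict with "mtx" (3x3 intrinsics, pixels), "eye" and "rotation" of the camera in the world. Camera axes: x right, y down, z forward; pixel columns grow to the right and rows downward; lengths in mm; the calibration is good to about 2 mm. A picture is of the moment at which its call begins: read the wrist's pose just before it. get_calibration takes no time and is no camera call; for the wrist camera it gives the pose at the moment of the call.
- arm.job_done(): hands the job in; it is judged then, once.
Trained networks look in the newest picture that a camera, given by its name, has taken for a name from the list of things; names that differ only in an ending like _2 or _b are one class to them, and where a whole thing is asked for, a point or a joint stands for the part that bears it (a point fixed in the world has none). Each returns a list of dicts, best first, with "score" (0 to 1); they miss things now and then, are a little off and sometimes report something else, mostly with a low value. They report only what shows in the picture. A call takes as long as a camera call.
- arm.silhouettes(camera, query): "region" (480x640 bool, what is visible of it).
- arm.mark_of(camera, query): "location" ([x, y, z] in mm, in world coordinates, good to about 4 mm: a listed point, or the origin of a listed thing).
The state is a dict: "clock": time; "qpos": joint angles; "dq": joint speeds; "joint_efforts": joint torques, N m; "tool_pos": TCP position; "orientation": TCP orientation; "force": force on the tool from outside, world axes, zero at the start; "wrist_torque": the same for the moment, N m; "width": opening from 0.0 (shut) to 1.0 (fully open); "finger_force": force on a finger pad.
Only numpy, scipy, OpenCV 4.12 (cv2) and the standard library are available. Lean on these libraries where they do the work, as an engineer would, in place of code of your own. Each camera call takes 0.05 s, during which the arm holds its last target. There are 200 camera calls.

### The job

Set the bench pipe rest for the next pipe: by its black hand grip, raise the sliding sleeve up the mast until the sleeve's top rim is level with the lower edge of the red tape mark, with the red cam lever still open. Holding it there, squeeze the lever fully shut against the grip (one hand spans both from the start, lightly until the mark is reached), and finish while still gripping it, sleeve at the mark and lever shut. Do not let the sleeve drop, and leave the loose fittings around the stand where they are.

Things in the scene. Friction and masses are not known exactly. Their poses are not given: they have to be found in the camera images.
- stand: The pipe rest, bolted to the bench: blue cast foot 200 x 150 x 12 mm, chromed upright mast 25 mm in diameter, 310 mm tall. Origin on the mast's axis at bench level; z up. The hand grip points along its -x (roughly to the robot), the V cradle for the pipe along its +x; the red lever is on the -y side of the grip. Sleeve, cradle, grip and lever ride on the mast together and do not turn about it.
- sleeve (a joint): Height in m of the aluminium sleeve (46 mm in diameter, 60 mm high) above its lower stop: 0 = on the stop collar, grows as it slides up, at most 0.20. With the lever open it slides freely and falls back if let go: it weighs about 0.45 kg with all it carries, plus about 1 N of sliding friction.
- sleeve_top (a point): Centre of the sleeve's upper rim, on the mast's axis; z up. It lies 30 mm above the level of the hand grip's axis.
- mark (a point): Lower edge of the red tape band (10 mm high, wound round the mast, flush), on the mast's axis; z up. The sleeve's upper rim is to be level with it. The sleeve passes over the tape without any stop.
- grip (a point): Black rubber hand grip, a level round bar 20 mm in diameter, fixed to the sleeve, 95 mm above the bench at the start. Origin on the bar's axis, 100 mm from the mast's axis; the bar runs from 47 mm before the origin (-x, free end) to 69 mm behind it (root). Same axes as the stand. Free space above it.
- lever (a joint): Opening of the red lever in rad: 0 = shut, parallel to the grip; 0.36 = wide open. Starts open. It turns about an upright pin on the sleeve at x -20, y -26 mm (stand's axes, from the mast). It stays where left; it takes about 12 N at lever_grip to swing it (a lighter grasp leaves it open), a little more in the last 0.1 rad, where its cam bites on the mast and locks the sleeve.
- lever_grip (a point): On the axis of the red lever (round bar, 12 mm), 80 mm from its pin, beside the grip's origin, same height. Shut: 20 mm to the -y side of the grip's axis, 4 mm gap, 36 mm over both bars; open at 0.33 rad about 63 mm over both. The grip cannot yield sideways, so as the lever shuts the middle of the pair moves towards the grip by half the lever's travel.
- elbow: Loose green pipe elbow, about 50 x 50 x 34 mm, on the bench; leave it alone. Origin under its corner.
- valve: Loose brass ball valve with a blue handle, about 110 x 38 x 61 mm, on the bench; leave it alone. Origin under its middle.
- tee: Loose white pipe tee, about 76 x 38 x 59 mm, on the bench, branch up; leave it alone. Origin under its middle.

How it is judged (in metres and radians):
On the way, in this order (a step that is already met when the one before it is completed fails the run):
1. the sleeve is held at the mark (rim within 6 mm of the tape's lower edge) with the lever still open (z of sleeve_top in the frame of mark between -0.006 and 0.006 m and value of joint lever above 0.1 rad and contact force between the fingers and handgrip above 1 N), for 0.2 s.
2. the lever is fully closed while the sleeve is held at the mark (z of sleeve_top in the frame of mark between -0.006 and 0.006 m and value of joint lever below 0.04 rad and contact force between the fingers and handgrip above 1 N), for 0.2 s.
At the end, for the whole second after the job is handed in: The sleeve's upper rim is within 6 mm in height of the lower edge of the red tape, the red lever is shut (joint below 0.04 rad), the fingers still press on the hand grip with more than 2 N, and the elbow, valve and tee are within 20 mm of where they were (z of sleeve_top in the frame of mark between -0.006 and 0.006 m and value of joint lever below 0.04 rad and contact force between the fingers and handgrip above 2 N and distance of each of elbow, valve, tee from where it was at the start of the episode below 0.02 m); the arm keeps its last pose, push and grip.
It fails at once if the sleeve is let drop (falls faster than 0.5 m/s) (velocity of joint sleeve below -0.5 m/s).
It fails at once if a loose fitting is pushed away by more than 20 mm (distance of any of elbow, valve, tee from where it was at the start of the episode above 0.02 m).
It also fails if it takes over 38 s, if anything falls off the work surface, if the arm or the gripper's body presses on something with over 40 N, if the wrist force passes 120 N, or if a joint passes its speed limit or range.

## Working session

There is one attempt and no reset: what is moved stays moved. The work goes in short steps, Python scripts to look and compute and a shell command to move; the robot and the scene stay as the last step left them, time stands still between calls to the robot, and variables do not carry over. Pictures are saved under pics/ and viewed, at most 10 in all, crops included, and the job is handed in when it is done.

```bash
mkdir -p pics; python3 - <<'E'
from bench import arm
import cv2,numpy as np
s=arm.get_state();print({k:np.round(v,3).tolist() for k,v in s.items()})
for c in("scene","side"):
    im=arm.snapshot(c);cv2.imwrite(f"pics/{c}0.png",im[:,:,::-1])
    K=arm.get_calibration(c);print(c,np.round(K["eye"]),np.round(K["rotation"],2).tolist())
    for q in("stand","sleeve_top","mark","grip","lever_grip","elbow","valve","tee"):
        print(q,[(np.round(d["location"]).tolist(),round(d["score"],2)) for d in arm.mark_of(c,q)[:2]])
E
```

```text
{'clock': 0.0, 'qpos': [-1.342, 0.131, 1.489, 0.0, 1.523, -0.085], 'dq': [-0.001, 0.001, 0.0, -0.001, 0.001, -0.001], 'joint_efforts': [-0.003, -55.985, -49.176, 0.077, 0.035, -0.0], 'tool_pos': [185.103, -570.155, 217.619], 'orientation': [-3.101, -0.491, 0.0], 'force': [0.122, 0.178, -0.107], 'wrist_torque': [-0.03, -0.019, 0.009], 'finger_force': 0.0, 'width': 0.999}
scene [1158.  246.  947.] [-1.56, -2.11, 0.76]
stand []
sleeve_top [([618.0, 33.0, 122.0], 0.91)]
mark [([611.0, 32.0, 229.0], 0.49)]
grip [([514.0, 50.0, 96.0], 0.98)]
lever_grip [([506.0, 7.0, 95.0], 0.4)]
elbow [([634.0, 236.0, 2.0], 0.81)]
valve [([534.0, -159.0, 3.0], 0.88)]
tee [([470.0, 344.0, 0.0], 0.8)]
side [219. 538. 756.] [-0.77, 2.61, -1.05]
stand [([614.0, 32.0, 1.0], 0.94)]
sleeve_top [([611.0, 38.0, 125.0], 0.58)]
mark [([613.0, 35.0, 230.0], 0.57)]
grip [([513.0, 51.0, 94.0], 0.73)]
lever_grip [([510.0, 7.0, 95.0], 0.81)]
elbow [([631.0, 235.0, 0.0], 0.87)]
valve [([535.0, -155.0, 0.0], 0.75)]
tee [([466.0, 337.0, 1.0], 0.92)]
```

View pics/scene0.png

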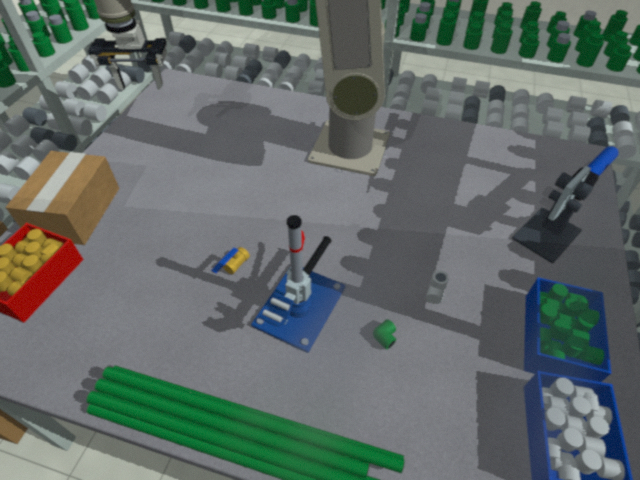

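View pics/side0.png

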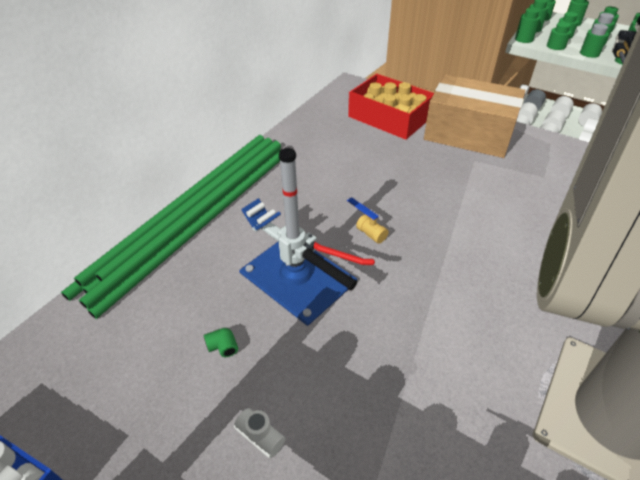

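The scene picture shows the mast with its tape near (297,242) and the black grip running to (325,240). The side picture shows the tape at (290,191), the red lever ending at (372,262), the grip ending at (352,283), the valve at (371,228), the elbow at (221,342) and the tee at (257,430). This agrees with the network positions. Next I refine the mast, tape and lever geometry.

```bash
cat > h.py <<'E'
import cv2,numpy as np
from bench import arm
from scipy.spatial.transform import Rotation as R
def cam(c):
    K=arm.get_calibration(c);r=np.array(K["rotation"],float)
    r=r if r.shape==(3,3) else R.from_rotvec(r).as_matrix()
    return np.array(K["mtx"]),np.array(K["eye"],float),r
def proj(c,P):
    M,e,r=cam(c);p=(np.atleast_2d(P)-e)@r@M.T
    return p[:,:2]/p[:,2:]
def red(im): 
    i=im.astype(float);return i[...,0]-np.maximum(i[...,1],i[...,2])
def tape(c,im,m,lo=195,hi=260):
    _,e,_=cam(c);d=np.array(e[:2])-m[:2];d=d/np.linalg.norm(d)
    z=np.arange(lo,hi,.25);f=np.array([[m[0]+12.5*d[0],m[1]+12.5*d[1],a] for a in z])
    p=proj(c,f).astype(np.float32)
    s=cv2.remap(red(im).astype(np.float32),p[:,0],p[:,1],cv2.INTER_LINEAR).ravel()
    k=np.where(s>s.max()/2)[0];return z[k[0]],z[k[-1]],s.max()
E
python3 - <<'E'
from h import *
for c in("scene","side"):
    im=cv2.imread(f"pics/{c}0.png")[:,:,::-1]
    print(c,"tape",tape(c,im,np.array([613,34.])), "mm/px",1/np.linalg.norm(np.diff(proj(c,[[613,34,229],[613,34,230]]),axis=0)))
    print(proj(c,[[613,34,230],[613,34,310],[513.5,50.5,95],[508,7,95],[613,34,0]]).round(1).tolist())
    # mast cross-line check at z=280: brightness-based centre of mast top cap (dark)
    g=im.max(axis=2);p=proj(c,[[613,34,303]])[0];x,y=p.astype(int)
    w=g[y-14:y+15,x-14:x+15]<50;n,l,st,ce=cv2.connectedComponentsWithStats(w.astype(np.uint8));k=1+st[1:,4].argmax();print("cap",ce[k]+[x-14,y-14],st[k],p)
    m=(red(im)>60).astype(np.uint8);n,l,st,ce=cv2.connectedComponentsWithStats(m)
    print([(s.tolist(),q.round().tolist()) for s,q in zip(st[1:],ce[1:]) if s[4]>15])
E
```

```text
scene tape (np.float64(228.5), np.float64(237.25), np.float32(103.40625)) mm/px 3.1563835086877745
[[295.7, 246.7], [294.3, 219.5], [318.1, 253.2], [301.2, 247.2], [299.1, 307.8]]
cap [293.54929577 221.93661972] [  7   8  14  13 142] [294.3988887  222.07025083]
[([0, 222, 83, 100, 3071], [40.0, 276.0]), ([291, 231, 14, 21, 65], [300.0, 242.0])]
side tape (np.float64(226.0), np.float64(235.75), np.float32(135.95508)) mm/px 2.2240715240586924
[[289.0, 189.7], [286.2, 151.1], [332.1, 270.3], [346.8, 256.7], [295.1, 275.6]]
cap [287.01694915 154.85310734] [  8   8  15  14 177] [286.49629314 154.69410473]
[([348, 73, 86, 67, 2730], [387.0, 109.0]), ([283, 190, 14, 7, 63], [289.0, 193.0]), ([313, 242, 62, 23, 426], [343.0, 255.0])]
```

```bash
python3 -m creep '[[0.25,0.25,0.1,0,0,-0.03,1],[0.4,0.5,0.2,0,0,-0.07,1],[0.5,0.75,0.2,0,0,-0.11,1],[0.55,1,0.2,0,0,-0.15,1],[0.55,1,0.2,0,0,-0.155,1]]' 9
```

```text
clock: 1.32
tool_pos: [269.5, -416.7, 249.2]
orientation: [-3.128, 0.281, -0.002]
force: [-0.9, 0.3, -0.3]
width: 1.001
finger_force: 0.0
```

```bash
for i in 1; do python3 -m creep '[[0.2,0.25,0,0,0,0,1],[0.35,0.5,0,0,0,0,1],[0.5,0.75,0,0,0,0,1],[0.53,1,0,0,0,0,1]]'; done; python3 -m creep '[[0.2,0.25,0,0,0,0,1],[0.35,0.5,0,0,0,0,1],[0.5,0.75,0,0,0,0,1],[0.53,1,0,0,0,0,1]]';python3 -m creep '[[0.2,0.25,0,0,0,0,1],[0.35,0.5,0,0,0,0,1],[0.5,0.75,0,0,0,0,1],[0.53,0.97,0,0,0,0,1],[0.53,0.97,0,0,0,0,1],[0.53,0.97,0,0,0,0,1]]'
python3 - <<'E'
from h import *
for k in range(1):
    im=arm.snapshot("wrist");cv2.imwrite("pics/w1.png",im[:,:,::-1])
    for q in("grip","lever_grip","sleeve_top","mark"):
        print(q,[(np.round(d["location"],1).tolist(),round(d["score"],2)) for d in arm.mark_of("wrist",q)[:2]])
s=arm.get_state();print(s["tool_pos"],s["orientation"],s["clock"])
E
```

```text
clock: 1.65
tool_pos: [347.4, -275.0, 248.7]
orientation: [3.13, -0.272, 0.002]
force: [1.1, -1.0, 0.1]
width: 0.997
finger_force: 0.0
clock: 1.98
tool_pos: [425.8, -130.5, 248.9]
orientation: [3.13, -0.272, 0.002]
force: [1.3, 0.5, -0.5]
width: 0.999
finger_force: 0.0
clock: 2.48
tool_pos: [504.0, 15.7, 248.5]
orientation: [-3.13, 0.264, 0.001]
force: [-0.5, 0.4, -0.1]
width: 0.999
finger_force: 0.0
grip [([515.1, 49.2, 96.1], 0.93)]
lever_grip [([508.8, 1.9, 93.7], 0.78)]
sleeve_top []
mark []
[503.59766685  11.97557825 248.72613324] [ 3.12922743e+00 -2.74965685e-01  2.87180475e-04] 2.7333
```

View pics/w1.png

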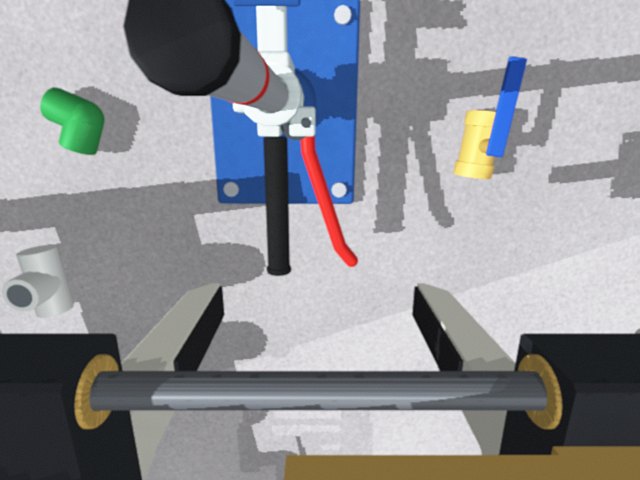

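The wrist picture shows the grip from (275,135) to (278,270), upright in the image, so the yaw is right. The red lever is open from (308,140) to (350,262), and the mast top is up left at (185,40).

```bash
python3 - <<'E'
from h import *
s=arm.get_state();T=R.from_rotvec(s["orientation"]).as_matrix()
_,e,_=cam("wrist");print(s["tool_pos"],T.T@(e-s["tool_pos"]),T.round(3).tolist(),s["clock"])
E
python3 -m creep '[[0.02,0.1,0,0,0,0,1],[0.02,0.1,0,0,0,0,1],[0.02,0.1,0,0,0,0,1]]'
```

```text
[503.59766685  11.97557825 248.72613324] [ 8.18621895e+01 -3.64040764e-02 -1.67256433e+02] [[0.985, -0.174, 0.0], [-0.174, -0.985, -0.0], [0.0, 0.0, -1.0]] 2.7333
clock: 2.98
tool_pos: [506.7, 27.5, 248.8]
orientation: [3.129, -0.273, 0.0]
force: [-0.2, -0.1, -0.0]
width: 0.998
finger_force: 0.0
```

```bash
python3 -c "
from bench import arm;print(arm.get_state()['qpos'])"
python3 -m creep '[[0,0,0,0,0,0.05,1],[0,0,0,0,0,0.1,1],[0,0,0,0,0,0.15,1],[0,0,0,0,0,0.2,1],[0,0,0,0,0,0.25,1],[0,0,0,0,0,0.25,1]]'
python3 -c "
from bench import arm;print(arm.get_state()['qpos'])"
```

```text
[-4.66582913e-02 -1.33139723e-01  1.69693430e+00 -2.12546790e-04
  1.57763494e+00  1.69818378e+00]
clock: 3.48
tool_pos: [506.7, 27.2, 248.7]
orientation: [3.009, 0.901, -0.0]
force: [0.1, 0.3, -0.1]
width: 1.002
finger_force: 0.0
[-4.71370454e-02 -1.33171481e-01  1.69707669e+00 -3.60724168e-04
  1.57762007e+00  9.41793834e-01]
```

```bash
python3 -m creep '[[-0.1,0,0.2,0,0,0,1],[-0.2,0,0.3,0,0,0,1],[-0.2,0,0.3,0,0,0.05,1],[-0.2,0,0.3,0,0,0.1,1],[-0.2,0,0.3,0,0,0.15,1],[-0.2,0,0.3,0,0,0.2,1],[-0.2,0,0.3,0,0,0.25,1],[-0.2,0,0.3,0,0,0.27,1]]'
python3 -m creep '[[0,0,0,0,0,0.04,1],[0,0,0,0,0,0.08,1],[0,0,0,0,0,0.12,1],[0,0,0,0,0,0.16,1],[0,0,0,0,0,0.2,1],[0,0,0,0,0,0.24,1],[0,0,0,0,0,0.28,1]]'
python3 -m creep '[[0,0,0,0,0,0.04,1],[0,0,0,0,0,0.08,1],[0,0,0,0,0,0.12,1],[0,0,0,0,0,0.16,1],[0,0,0,0,0,0.2,1],[0,0,0,0,0,0.2,1],[0,0,0,0,0,0.2,1]]'
python3 -c "
from bench import arm;s=arm.get_state();print(s['qpos'],s['tool_pos'],s['orientation'])"
```

```text
clock: 4.15
tool_pos: [476.7, 27.3, 293.8]
orientation: [2.47, 1.94, -0.0]
force: [1.1, 0.1, -0.2]
width: 0.999
finger_force: 0.0
clock: 4.73
tool_pos: [476.7, 27.3, 293.7]
orientation: [1.415, 2.804, -0.0]
force: [0.6, -0.3, 0.5]
width: 0.999
finger_force: 0.0
clock: 5.32
tool_pos: [476.7, 27.6, 293.7]
orientation: [0.495, 3.102, -0.0]
force: [-0.3, -0.5, 0.4]
width: 1.0
finger_force: 0.0
[-4.94007293e-02 -2.24198943e-01  1.69637919e+00 -2.55402837e-04
  1.66932520e+00 -1.30402926e+00] [476.69312046  27.59832234 293.69038501] [ 4.94590266e-01  3.10230024e+00 -3.82010001e-04]
```

```bash
python3 -m creep '[[0.1,0.01,0,0,0,0.03,1],[0.2,0.01,-0.15,0,0,0.045,1],[0.2,0.01,-0.4,0,0,0.045,1],[0.2,0.01,-0.65,0,0,0.045,1],[0.2,0.01,-0.9,0,0,0.045,1],[0.2,0.01,-0.9,0,0,0.045,1],[0.2,0.01,-0.9,0,0,0.045,1]]'
python3 - <<'E'
from h import *
cv2.imwrite("pics/s2.png",cv2.resize(arm.snapshot("side")[100:400,150:550,::-1],(800,600),interpolation=2))
s=arm.get_state();T=R.from_rotvec(s["orientation"]).as_matrix();print(s["tool_pos"],T[:,1])
E
```

```text
clock: 5.9
tool_pos: [504.9, 29.7, 157.0]
orientation: [-0.272, -3.125, 0.001]
force: [0.6, 0.1, 1.5]
width: 1.0
finger_force: 0.0
[506.91146744  29.65315306 159.79577738] [ 1.71777735e-01  9.85135728e-01 -8.66033783e-05]
```

View pics/s2.png

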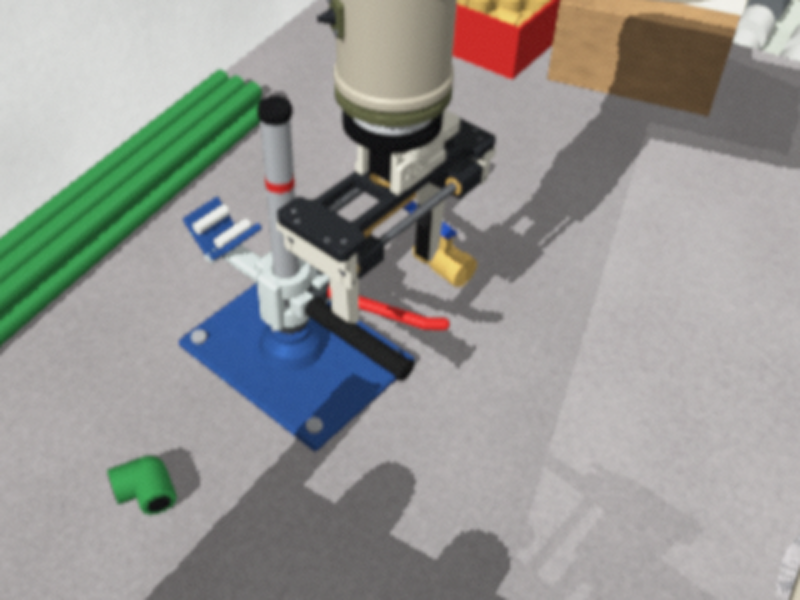

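The fingers straddle the grip, which ends at (405,365), and the red lever, which ends at (445,323). The tape is at (280,185) in the crop.

```bash
python3 -m creep '[[0,0,-0.2,0,0,0,1],[0,0,-0.4,0,0,0,1],[0,0,-0.56,0,0,0,0.8],[0,0,-0.56,0,0,0,0.6],[0,0,-0.56,0,0,0,0.6]]' 8; python3 -m creep '[[0,0,0,0,0,0,0.2],[0,0,0,0,0,0,0.2],[0,0,0,0,0,0,0.2],[0,0,0,0,0,0,0.2],[0,0,0,0,0,0,0.2],[0,0,0,0,0,0,0.2]]' 8
```

```text
clock: 6.37
tool_pos: [507.9, 29.8, 76.8]
orientation: [0.268, 3.129, 0.0]
force: [0.2, -0.3, 1.0]
width: 0.834
finger_force: 0.0
clock: 6.87
tool_pos: [509.1, 29.0, 78.0]
orientation: [0.267, 3.125, -0.002]
force: [-1.9, -5.0, 6.1]
width: 0.697
finger_force: 7.6
```

```bash
python3 -m creep '[[-0.002,-0.01,0,0,0,0,0.2],[-0.002,-0.01,0,0,0,0,0.2],[-0.002,-0.01,0,0,0,0,0.2]]' 9;python3 -c "
from bench import arm;s=arm.get_state();print(s['force'],s['wrist_torque'],s['joint_efforts'])"
```

```text
clock: 7.12
tool_pos: [509.1, 28.8, 77.9]
orientation: [0.267, 3.125, 0.002]
force: [0.0, 3.3, 7.6]
width: 0.691
finger_force: 8.8
[1.66445375e-03 3.25895246e+00 7.59971789e+00] [ 0.40751858 -0.19158154  0.03676017] [-1.17555734e+00 -4.14817679e+01 -4.14721870e+01 -7.34739024e-01
  1.57408300e-01  3.82024201e-02]
```

```bash
python3 -m creep '[[0,0,0.015,0,0,0,0.2],[0,0,0.03,0,0,0,0.2],[0,0,0.05,0,0,0,0.2],[0,0,0.07,0,0,0,0.2],[0,0,0.1,0,0,0,0.2],[0,0,0.13,0,0,0,0.2],[0,0,0.15,0,0,0,0.2],[0,0,0.15,0,0,0,0.2]]' 9
python3 - <<'E'
from h import *
cv2.imwrite("pics/s3.png",cv2.resize(arm.snapshot("side")[100:400,150:550,::-1],(800,600),interpolation=2))
for q in("grip","sleeve_top","lever_grip"):print(q,[(np.round(d["location"],1).tolist(),round(d["score"],2)) for d in arm.mark_of("side",q)[:1]])
s=arm.get_state();print(s["tool_pos"],s['force'],s['width'])
E
```

```text
clock: 7.78
tool_pos: [508.9, 28.8, 99.5]
orientation: [0.266, 3.125, 0.001]
force: [7.2, 2.5, -4.2]
width: 0.694
finger_force: 9.2
grip [([515.2, 50.7, 115.9], 0.65)]
sleeve_top [([614.1, 36.4, 148.4], 0.69)]
lever_grip [([511.8, 9.6, 117.4], 0.66)]
[508.90817687  28.82328723  99.06356895] [ 5.74361194  2.41044509 -3.87192217] 0.6909089874014283
```

View pics/s3.png

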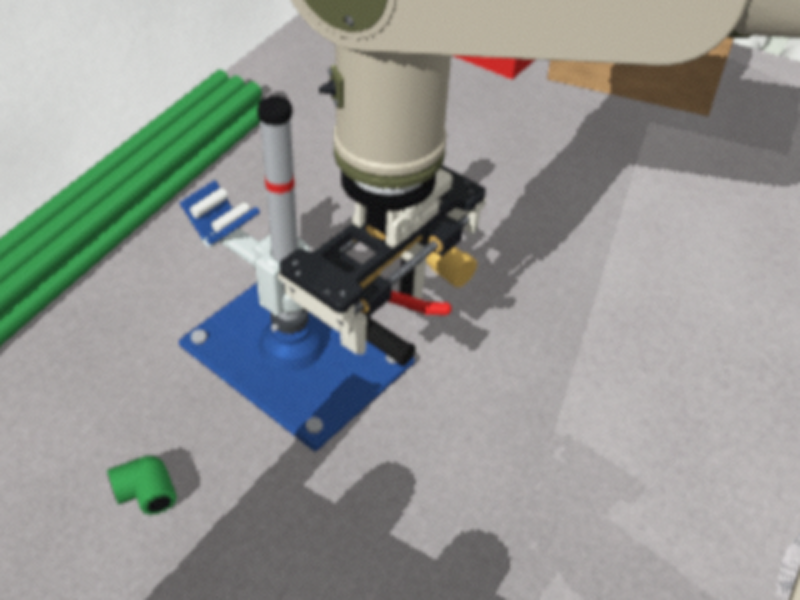

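The sleeve has lifted off its collar, which now shows at (290,325). The lever is still open, and the grip end is at (405,350).

```bash
python3 -m creep '[[0,0,0.03,0,0,0,0.2],[0,0,0.07,0,0,0,0.2],[0,0,0.12,0,0,0,0.2],[0,0,0.17,0,0,0,0.2],[0,0,0.22,0,0,0,0.2],[0,0,0.26,0,0,0,0.2],[0,0,0.29,0,0,0,0.2],[0,0,0.3,0,0,0,0.2]]'
python3 -m creep '[[0,0,0.03,0,0,0,0.2],[0,0,0.07,0,0,0,0.2],[0,0,0.11,0,0,0,0.2],[0,0,0.15,0,0,0,0.2],[0,0,0.18,0,0,0,0.2],[0,0,0.19,0,0,0,0.2],[0,0,0.19,0,0,0,0.2]]'
python3 - <<'E'
from h import *
for c,b in(("side",(100,350,200,500)),("scene",(180,330,200,400))):
    im=arm.snapshot(c);s=arm.get_state();print(s["tool_pos"],s['force'],s['width'],s["clock"])
    cv2.imwrite(f"pics/{c}4.png",im[:,:,::-1])
    cv2.imwrite(f"pics/{c}4c.png",cv2.resize(im[b[0]:b[1],b[2]:b[3],::-1],None,fx=2.4 if c=="side" else 4,fy=2.4 if c=="side" else 4,interpolation=2))
    try: print(tape(c,im,np.array([613,34.])))
    except Exception as e: print(e)
    for q in("grip","sleeve_top","mark","lever_grip"):print(q,[(np.round(d["location"],1).tolist(),round(d["score"],2)) for d in arm.mark_of(c,q)[:1]])
E
```

```text
clock: 8.65
tool_pos: [508.7, 28.9, 144.5]
orientation: [0.266, 3.125, 0.002]
force: [7.9, 1.9, -6.1]
width: 0.694
finger_force: 9.6
clock: 9.23
tool_pos: [508.7, 28.9, 172.8]
orientation: [0.266, 3.125, 0.002]
force: [8.2, 2.5, -4.2]
width: 0.696
finger_force: 9.6
[508.72911696  28.86529956 172.68469721] [ 8.30439323  2.04453932 -4.21953527] 0.6961496900020624 9.2833
(np.float64(230.75), np.float64(236.5), np.float32(87.03125))
grip [([514.3, 49.7, 189.5], 0.96)]
sleeve_top [([611.8, 35.7, 223.5], 0.94)]
mark [([614.2, 36.7, 227.7], 0.4)]
lever_grip [([508.2, 7.2, 190.8], 0.55)]
[508.69374088  28.85073613 172.46977941] [ 8.4295036   2.61308608 -3.74359368] 0.6960683331323907 9.5333
(np.float64(228.25), np.float64(237.5), np.float32(99.57031))
grip [([517.4, 50.9, 189.7], 0.97)]
sleeve_top [([613.0, 30.8, 215.1], 0.73)]
mark [([613.1, 32.5, 229.6], 0.44)]
lever_grip [([508.8, 5.2, 190.1], 0.48)]
```

View pics/side4c.png

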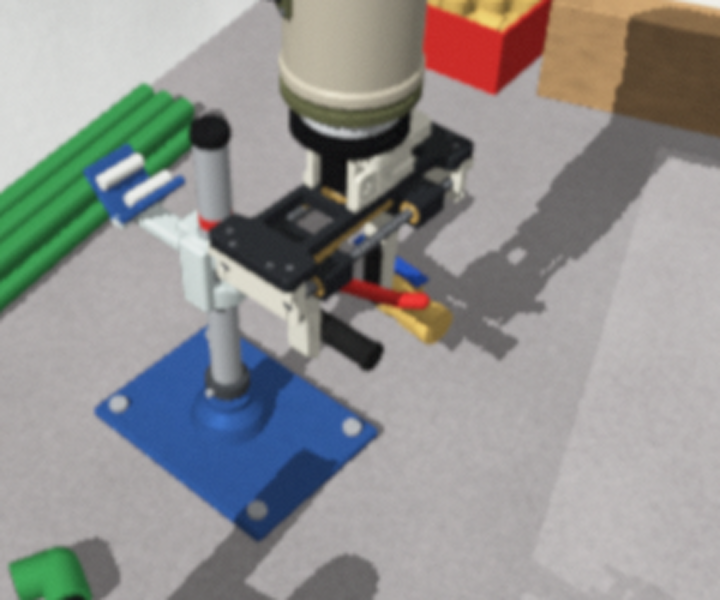

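View pics/scene4c.png

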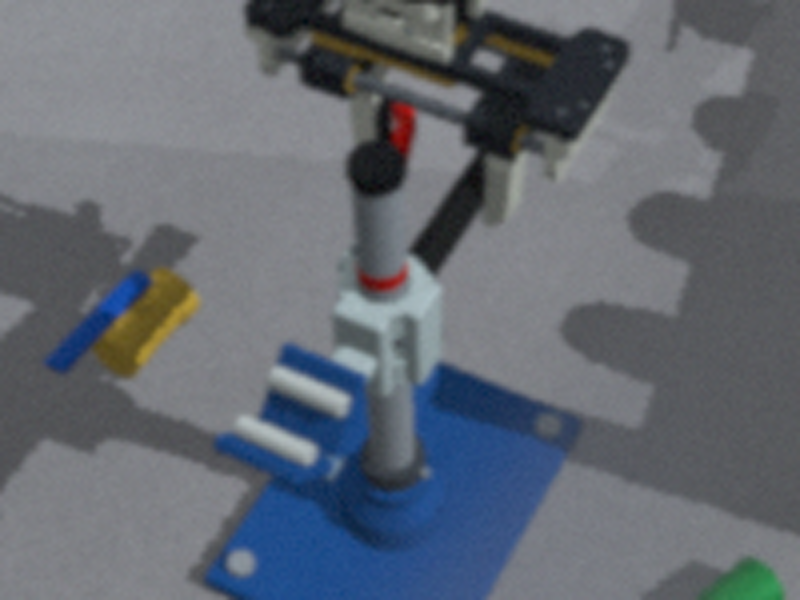

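In the side crop the rim is just under the tape at (205,222), the lever is open and the grip is held. In the scene crop the tape is at (383,278), clear of the sleeve rim at about (385,295). Estimated rim height is 219.7 and the mark is about 228.3, so I raise 8.6 mm and measure again.

```bash
python3 -m creep '[[0,0,0.02,0,0,0,0.2],[0,0,0.04,0,0,0,0.2],[0,0,0.058,0,0,0,0.2],[0,0,0.058,0,0,0,0.2],[0,0,0.058,0,0,0,0.2],[0,0,0.058,0,0,0,0.2],[0,0,0.058,0,0,0,0.2]]'
python3 - <<'E'
from h import *
c="scene";im=arm.snapshot(c);s=arm.get_state();print(s["tool_pos"],s['force'],s['width'],s["clock"])
print(tape(c,im,np.array([613,34.])))
for q in("grip","sleeve_top","mark"):print(q,[(np.round(d["location"],1).tolist(),round(d["score"],2)) for d in arm.mark_of(c,q)[:1]])
im2=arm.snapshot("side");print(tape("side",im2,np.array([613,34.])))
for q in("grip","sleeve_top","mark"):print(q,[(np.round(d["location"],1).tolist(),round(d["score"],2)) for d in arm.mark_of("side",q)[:1]])
M=np.array([613,34.,0]);
for z in(217,225,228,231):print(z,(proj(c,[M+[0,0,z]])[0]-[250,210]).round(1))
cv2.imwrite("pics/scene5c.png",np.hstack([cv2.resize(im[210:285,255:330,::-1],(400,400),interpolation=2),cv2.resize(im2[150:225,255:330,::-1],(400,400),interpolation=2)]))
E
```

```text
clock: 10.32
tool_pos: [508.7, 28.8, 181.2]
orientation: [0.266, 3.125, 0.002]
force: [8.8, 2.3, -3.9]
width: 0.694
finger_force: 9.6
[508.69171441  28.86669301 181.15589358] [ 8.5531706   2.53734378 -5.04883255] 0.6948762013406057 10.3667
(np.float64(229.0), np.float64(237.75), np.float32(94.58203))
grip [([513.3, 51.2, 197.2], 0.7)]
sleeve_top [([615.6, 31.2, 224.0], 0.63)]
mark [([613.8, 34.9, 228.8], 0.56)]
(np.float64(195.0), np.float64(218.0), np.float32(2.625))
grip [([515.7, 51.1, 198.2], 0.8)]
sleeve_top [([614.3, 40.7, 229.1], 0.83)]
mark []
217 [46.  40.7]
225 [45.8 38.3]
228 [45.8 37.3]
231 [45.7 36.4]
```

View pics/scene5c.png

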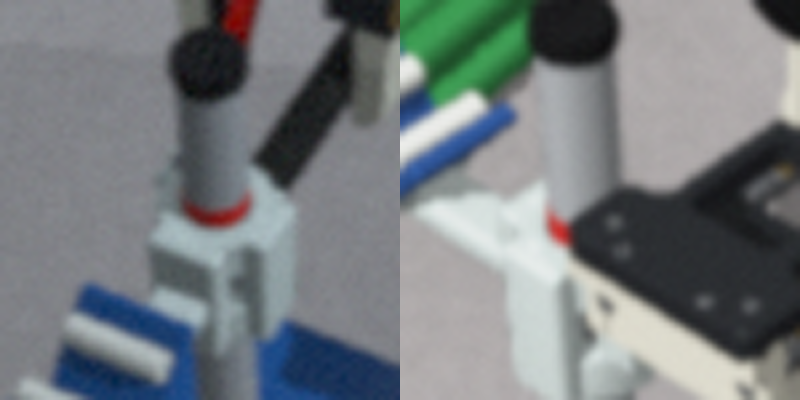

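The left (scene) crop shows the full tape band sitting right on the sleeve rim at (217,212). The right (side) crop shows the band at (560,225), mostly hidden by the gripper. The rim is at about 228.3 and the mark at about 228.5–229, so the sleeve is at the mark with the lever still open. Now I squeeze while moving the tool towards the grip.

```bash
python3 -m creep '[[0.001,0.004,0,0,0,0,0.34],[0.002,0.012,0,0,0,0,0.29],[0.003,0.019,0,0,0,0,0.24],[0.005,0.027,0,0,0,0,0.19],[0.006,0.034,0,0,0,0,0.14],[0.007,0.042,0,0,0,0,0.09],[0.007,0.042,0,0,0,0,0.09],[0.007,0.042,0,0,0,0,0.09]]' 25
```

```text
clock: 11.38
tool_pos: [509.0, 35.4, 180.7]
orientation: [0.267, 3.126, 0.002]
force: [6.8, 3.9, -4.6]
width: 0.551
finger_force: 13.8
```

```bash
python3 -m creep '[[0.001,0.008,0,0,0,0,0.04],[0.003,0.016,0.001,0,0,0,-0.01],[0.004,0.024,0.001,0,0,0,-0.06],[0.006,0.032,0.002,0,0,0,-0.11],[0.007,0.04,0.002,0,0,0,-0.16],[0.008,0.047,0.003,0,0,0,-0.21],[0.009,0.05,0.003,0,0,0,-0.25],[0.009,0.05,0.003,0,0,0,-0.3]]' 30; python3 -m creep '[[0,0,0,0,0,0,-0.4],[0,0,0,0,0,0,-0.4],[0,0,0,0,0,0,-0.4],[0,0,0,0,0,0,-0.4]]' 35
```

```text
clock: 12.05
tool_pos: [509.2, 43.6, 180.0]
orientation: [0.266, 3.13, 0.004]
force: [4.7, 7.5, -3.5]
width: 0.37
finger_force: 30.1
clock: 12.38
tool_pos: [509.2, 43.7, 180.0]
orientation: [0.266, 3.13, 0.004]
force: [5.1, 8.1, -3.8]
width: 0.37
finger_force: 35.1
```

```bash
python3 - <<'E'
from h import *
ims={}
for c in("scene","side"):
    im=ims[c]=arm.snapshot(c);print(c,tape(c,im,np.array([613,34.])))
    for q in("grip","sleeve_top","mark","lever_grip","elbow","valve","tee"):print(q,[(np.round(d["location"],1).tolist(),round(d["score"],2)) for d in arm.mark_of(c,q)[:1]])
cv2.imwrite("pics/end.png",np.hstack([cv2.resize(ims["scene"][195:285,255:345,::-1],(400,400),interpolation=2),cv2.resize(ims["side"][170:270,260:360,::-1],(400,400),interpolation=2)]))
s=arm.get_state();print(s["tool_pos"],s["clock"],s["finger_force"],s["width"])
E
```

```text
scene (np.float64(228.75), np.float64(237.5), np.float32(100.05469))
grip [([517.0, 48.3, 196.6], 0.9)]
sleeve_top [([616.3, 32.5, 224.0], 0.96)]
mark [([630.6, 236.6, 0.0], 0.61)]
lever_grip [([509.1, 30.3, 198.1], 0.74)]
elbow [([633.6, 233.5, -0.1], 0.84)]
valve [([534.0, -160.5, 0.7], 0.7)]
tee [([469.2, 338.0, 1.2], 0.78)]
side (np.float64(195.0), np.float64(195.75), np.float32(0.7421875))
grip [([514.9, 49.0, 196.7], 0.6)]
sleeve_top [([614.6, 36.3, 227.5], 0.94)]
mark []
lever_grip [([513.8, 33.3, 196.6], 0.8)]
elbow [([630.4, 233.0, 2.5], 0.77)]
valve [([537.6, -156.9, 2.2], 0.89)]
tee []
[509.23201679  43.67891466 180.01128802] 13.1833 35.060309171676636 0.37044671563015735
```

View pics/end.png

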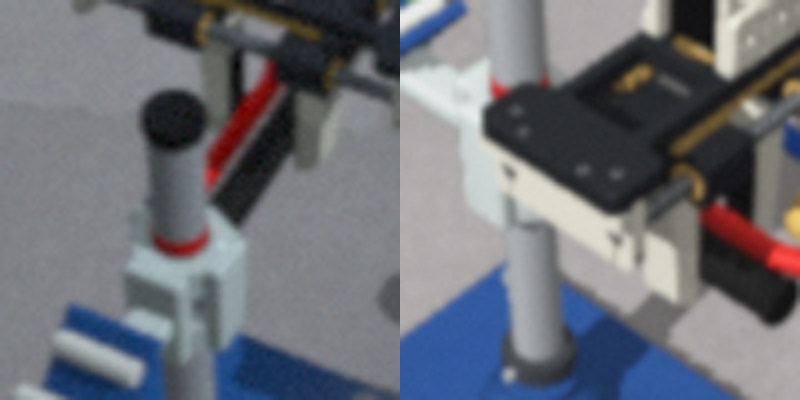

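The lever lies alongside the grip: parallel bars at (235,130) in the left crop and (750,235) in the right crop. The tape sits on the rim, the width stayed the same from 30 to 35 N, and the elbow and valve have not moved in either camera, nor the tee in the scene one. I hand in.

```bash
python3 -c "
from bench import arm;print(arm.job_done())"
```

```text
the job is handed in; nothing more can be done
None
```

I handed the job in at about 13 s with the sleeve rim at about 227 mm (tape edge measured at 228–229 mm), the lever squeezed shut and still gripped at 35 N, and the fittings unmoved; the hand-in returned no verdict.

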